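# Release and remove a bayonet head from its mount

### The job

Take the bayonet head off its mount: push the release button fully down, gently turn the head counter-clockwise (seen from above) about a quarter turn until you feel its stop, then lift it straight off. Set it down gently, standing upright with its whole foot on the pale rectangular board to the right of the mount. Do not force anything, and leave the things around alone.

Things in the scene. Friction and masses are not known exactly. Their poses are not given: they have to be found in the camera images.
- mount: Fixed bayonet mount: aluminium plate 104 x 150 x 12 mm on the bench, with a dark round socket (78 mm across, up to 29 mm above the bench). Origin: on the socket's axis, at bench height; z up; the button lies on its -y side. Inside, two lips hold the head's lugs; the two exit slots and the end stop are hidden under the head's flange.
- head: Loose aluminium head in the mount, 0.22 to 0.37 kg. Origin: centre of its flat foot (16 mm above the bench when locked), z up, x along its grip bar. Core 41 mm across, two lugs at the foot along +-x (to 30.5 mm from the axis), knurled flange 72 mm across from 15.5 to 25.5 mm above the foot, grip bar 14 mm wide (y), 52 mm long (x), from 25.5 to 47.5 mm. Stands stably on its foot.
- head_bar (a point): Centre of the top face of the head's grip bar, 47.5 mm above its foot, on its turning axis. Locked, the bar points along the mount's y. A spring presses the lugs up on the lips (drag under 0.1 N m). The end stop comes after about 69 to 98 degrees of turn, different each time; only within about 3 degrees before it do the lugs pass the slots. Over about 0.5 N m against the stop is forcing.
- button_top (a point): Centre of the top of the release button, a steel cap 25 mm across in a conical boss, 72 mm from the socket's axis on the mount's -y side; 40 mm above the bench when up. It moves straight down 8 mm against about 3 N to a hard stop and stays down when let go. Until it is fully down, a pin blocks the head from turning.
- board: Pale plastic work board, 215 (x) x 190 (y) x 8 mm, fixed flat on the bench to the right of the mount. Origin: centre of its underside; its top is 8 mm above.
- wash_bottle: Bystander: clear bottle with a blue cap, 62 mm across, 198 mm tall, behind the work. Origin: centre of its underside.
- paste_tin: Bystander: flat round tin with a yellow lid, 57 mm across, 24 mm high. Origin: centre of its underside.
- pliers: Bystander: pliers lying flat, 150 mm long (y), 12 mm high. Origin: centre of the underside.
- glue_pot: Bystander: small round pot with a brush, 43 mm across, 130 mm tall. Origin: centre of its underside.
- button (a joint): Travel of the release button in m: 0 is up, 0.008 is fully down.
There are look-alikes about, which are no part of the job. What is shaped like the head but green is not meant.

How it is judged:
By the outcome, as a careful person would: the job done as asked, in the order asked, and still so for the second after the job is handed in, with the robot touching nothing.
It also fails if it takes over 72 s, if anything falls off the work surface, if the arm or the gripper's body presses on something with over 40 N, if the wrist force passes 120 N, or if a joint passes its speed limit or range.

### The arm

A 7-joint arm with a two-finger parallel gripper is mounted at the origin on a cart in front of the work surface, level with it; the furniture and walls round the work are solid. World frame = base frame: x ahead of the robot, y to its left, z up, the work surface at z = 0. Lengths are in mm, angles in rad, forces in N, time in s.
With the tool pointing down it reaches from about 425 to 875 mm from the base axis. Payload 4.7 kg.
Tool frame: the origin (TCP) lies at the very end of the fingers, on their centre line; the grasp point (between the pads) lies bot.tcp_to_grasp behind it (bot.tcp_to_grasp is the distance from the TCP to the grasp point, in mm); z points along the fingers, y is the line along which they close (so a half turn about z gives the same grasp; the last joint's range is limited). The gripper opens to 85 mm and grips with 20 to 120 N. Pads are 22 mm wide; open, the fingers measure 114 mm over their backs; the gripper's body (76 mm by 85 mm) begins 54 mm behind the grasp point. The pads swing forward as they close: fully open they stand 13 mm farther back than shut.
Start: joints at [-1.186, 0.321, -0.07, 1.45, 0.023, 1.371, -0.057], TCP at [235.562, 605.834, 231.349] pointing down, gripper open.
Joint ranges: [-2.86, 2.86], [-0.3, 2.09], [-1.38, 1.24], [0.06, 2.45], [-1.56, 4.7], [0.09, 2.05], [-2.69, 2.69]. Speed limits (rad/s): [2.57, 2.57, 3.14, 3.14, 3.14, 3.14, 3.14].

### API

Orientations are given as [roll, pitch, yaw] about the fixed x, y, z axes, in that order (R = Rz(yaw) Ry(pitch) Rx(roll)).
In Python, from bench import bot gives the robot as it stands. Calls block until the motion is done:
- bot.move_to(position, orientation): joint-space move of the TCP to a pose.
- bot.servo_line(position, ori=None, v=150, max_force=None): straight line of the TCP; ori=None keeps the orientation; v is the mean speed in mm/s. With max_force (N) it stops when the force on the tool has changed by that much, and returns True; else False.
- bot.move_joints(angles): joint-space move.
- bot.release() and bot.grasp(): open the fingers fully, or close them until they stop; the grip force is fixed at half the most.
- bot.wait(seconds).
- bot.inverse_kinematics(position, orientation): joint angles nearest the present ones, or None.
- bot.get_obs(): the state.
- bot.capture(name): name is "scene" or "top"; returns a dict with "color" (384x512x3 uint8, blue, green, red), "range_z" (384x512 float32, mm along the optical axis (not along the pixel's ray), 0 where there is no reading), "vertical_fov" (degrees; the focal length in pixels is half the picture's height over the tangent of half this angle, whatever the lens; pixels are square), "cx", "cy" (the principal point, pixels), "R" (3x3) and "t" (3): a world point X has camera coordinates R X + t. Camera axes: x right, y down, z forward; pixel columns grow to the right and rows downward; lengths in mm; the calibration is good to about 2 mm. A picture is of the moment at which its call begins.
A pose or a line that the arm cannot do raises bot.MotionError and nothing moves.
- bot.finish_job(): hands the job in; it is judged then, once.
The state is a dict: "time_s": time; "joint_pos": joint angles; "qd": joint speeds; "tau": joint torques, N m; "eef_pos": TCP position; "tool_rot": TCP orientation; "ft_force": force on the tool from outside, world axes, zero at the start; "moment": the same for the moment, N m; "grip_width": opening from 0.0 (shut) to 1.0 (fully open); "gripper_force": force on a finger pad.
Only numpy, scipy, OpenCV 4.12 (cv2) and the standard library are available. Lean on these libraries where they do the work, as an engineer would, in place of code of your own. Each camera call takes 0.05 s, during which the arm holds its last target. There are 200 camera calls.

## Working session

There is one attempt and no reset: what is moved stays moved. The work goes in short steps, each a Python script; the robot and the scene stay as the last script left them, time stands still between calls to the robot, and variables do not carry over. Pictures are saved under pics/ and viewed, at most 10 in all, crops included, and the job is handed in when it is done.

```bash
mkdir -p pics; ls
python3 - <<'E'
from bench import bot
import cv2,numpy as np,pickle
o=bot.get_obs(); print(o, bot.tcp_to_grasp)
d={n:bot.capture(n) for n in("scene","top")}
pickle.dump(d,open("caps0.pkl","wb"))
for n,c in d.items():
    print(n,c["vertical_fov"],c["cx"],c["cy"],c["R"],c["t"])
    cv2.imwrite(f"pics/{n}0.png",cv2.resize(c["color"],(800,600)))
E
```

```text
pics
{'time_s': 0.0, 'joint_pos': array([-1.18590632,  0.32182111, -0.07009042,  1.45168433,  0.0226246 ,
        1.37080417, -0.05687597]), 'qd': array([-0.00103502,  0.00023096, -0.00154917,  0.00117133,  0.00124458,
        0.00291161,  0.00105366]), 'tau': array([-3.75530817e-05, -4.93568516e+01, -3.82351046e-01, -3.14335334e+01,
        1.28583773e-02,  1.12563607e-02, -3.68323595e-05]), 'eef_pos': array([235.38235872, 605.29954429, 230.22010453]), 'tool_rot': array([-3.13966666e+00,  1.21644253e-04,  2.77086788e+00]), 'ft_force': array([-0.43503877, -0.51452906, -0.32558795]), 'moment': array([-0.00429909,  0.01066447,  0.045849  ]), 'gripper_force': 0.0, 'grip_width': 0.9991999930906328} 18.700000000000003
scene 57.9965814825334 257.4562882046572 190.76862143037417 [[ 0.77178869 -0.63571883 -0.01427509]
 [-0.421481   -0.49462793 -0.7600638 ]
 [ 0.47612601  0.59262532 -0.64969166]] [-372.43562402  280.79497879  920.63036786]
top 42.22590832308797 257.2008584592054 191.80983287166276 [[ 0.00307425 -0.99985961  0.01647144]
 [-0.99734048 -0.00426511 -0.07275834]
 [ 0.07281838 -0.01620395 -0.99721358]] [ -14.59474016  507.99303353 1421.52582548]
```

View pics/scene0.png

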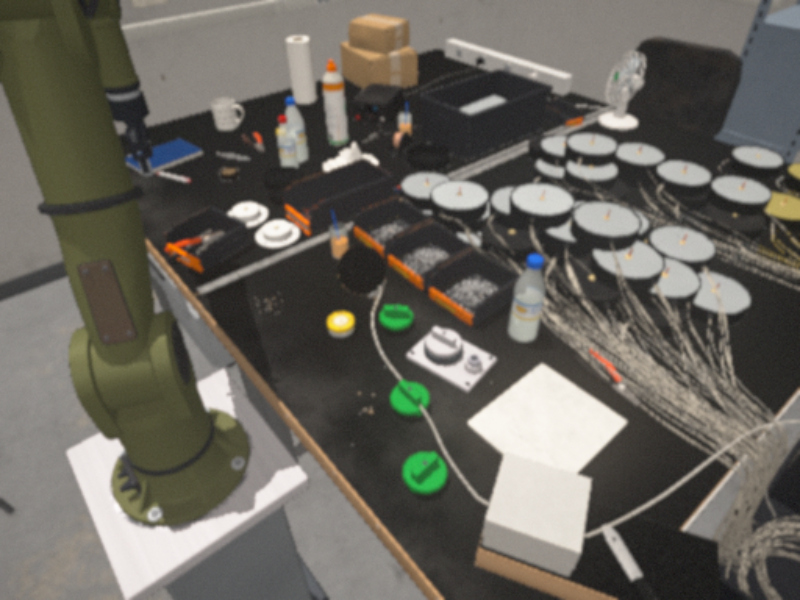

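View pics/top0.png

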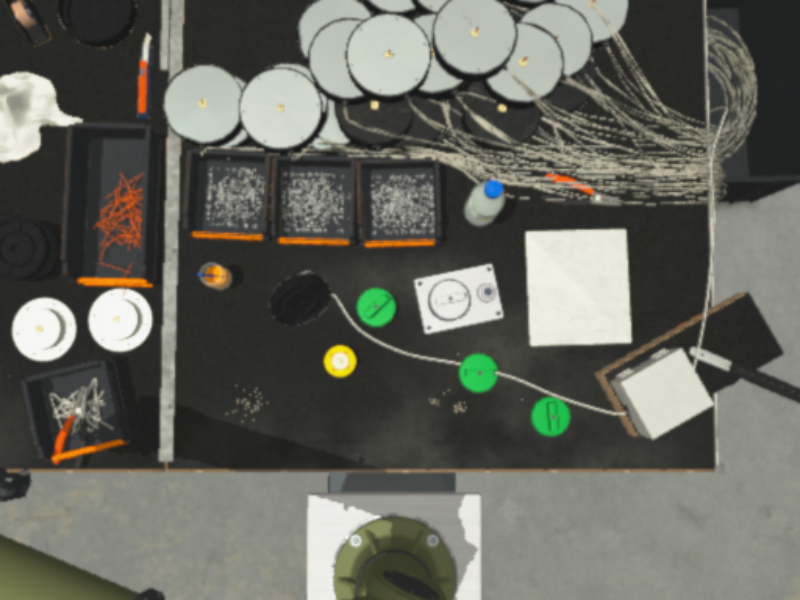

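The top view shows the mount plate at about (460,298), with the head at (450,298) and the button at (488,292), all in 800x600 pixels. The pale board is at (578,287). There are three head-shaped objects in green, at (376,307), (478,373) and (551,417), plus a raised grey box at (662,393). The aluminium head in the plate beside the button is the one meant, because the others are green. I'll measure it and confirm in a crop.

```bash
cat > h.py <<'E'
import numpy as np,cv2
def ray(c,u,v,z):
    f=c["color"].shape[0]/2/np.tan(np.radians(c["vertical_fov"]/2))
    d=c["R"].T@np.array([(u-c["cx"])/f,(v-c["cy"])/f,1.]); o=-c["R"].T@c["t"]
    return o+d*(z-o[2])/d[2]
def proj(c,X):
    f=c["color"].shape[0]/2/np.tan(np.radians(c["vertical_fov"]/2))
    p=c["R"]@np.asarray(X,float)+c["t"]; return f*p[0]/p[2]+c["cx"],f*p[1]/p[2]+c["cy"]
def cloud(c):
    f=c["color"].shape[0]/2/np.tan(np.radians(c["vertical_fov"]/2))
    v,u=np.mgrid[:384,:512]; z=c["range_z"]
    P=np.stack([(u-c["cx"])/f*z,(v-c["cy"])/f*z,z],-1)
    return (P-c["t"])@c["R"]
E
python3 - <<'E'
import pickle; from h import *
d=pickle.load(open("caps0.pkl","rb")); c=d["top"]; g=cv2.cvtColor(c["color"],cv2.COLOR_BGR2GRAY)
P=cloud(c)
m=((g>130)*255).astype(np.uint8)
cs,_=cv2.findContours(m,cv2.RETR_EXTERNAL,cv2.CHAIN_APPROX_NONE)
for k in cs:
    (x,y),s,a=cv2.minAreaRect(k)
    if cv2.contourArea(k)>1000 and 260<x<410 and 130<y<260:
        b=cv2.boxPoints(((x,y),s,a)); print("rect",x,y,s,a,cv2.contourArea(k))
        for z in(8,12): print(z,np.round([ray(c,*q,z)[:2] for q in b],1).tolist(), np.round(ray(c,x,y,z),1))
x0,y0=262,165;crop=c["color"][y0:y0+52,x0:x0+66]
s=d["scene"]; 
u,v=int(460*.64),int(355*.64)
cr2=s["color"][v-26:v+26,u-35:u+35]
im=np.vstack([cv2.resize(crop,(400,300),interpolation=cv2.INTER_CUBIC),cv2.resize(cr2,(400,297),interpolation=cv2.INTER_CUBIC)])
cv2.imwrite("pics/crop.png",im)
print("head depth z rows"); print(np.round(P[178:206:3,272:324:4,2]).astype(int))
for n,(u,v) in dict(bottle=(487,200),tin=(340,361),head=(450,298),btn=(488,292)).items():
    u=int(u*.64);v=int(v*.64);print(n,np.round(P[v,u]))
E
```

```text
rect 293.01861572265625 190.83819580078125 (36.25783920288086, 51.81163787841797) 78.11134338378906 1788.0
8 [[548.1, -32.5], [580.3, -181.2], [476.2, -202.5], [444.5, -54.4]] [ 512.1 -117.5    8. ]
12 [[547.7, -32.4], [579.8, -180.7], [476.0, -201.9], [444.4, -54.2]] [ 511.8 -117.2   12. ]
rect 369.55511474609375 183.37779235839844 (74.18067932128906, 65.42768096923828) 87.70938873291016 4686.5
8 [[640.2, -242.7], [649.2, -436.3], [430.7, -441.1], [422.4, -249.6]] [ 535.  -342.3    8. ]
12 [[639.6, -242.0], [648.5, -435.1], [430.6, -439.8], [422.3, -248.8]] [ 534.7 -341.3   12. ]
head depth z rows
[[15 17 12 13 30  9 10 15 15 13 12 12  3]
 [ 8 16 43 43 44 39 31  8  9 15 32 18  5]
 [ 7 29 47 39 49 42 47 10 11 32 36 30  0]
 [19 32 47 42 41 52 61 35  9 35 40 38  0]
 [15 44 61 66 66 68 69 38 14 22 41 23  0]
 [11 44 65 66 64 36 41 26 12 14 13 15 12]
 [ 9 26 37 45 42 39 41 26 19  7 17 12 14]
 [ 7 27 43 42 42 42 44 17 19 18  8 10 19]
 [13 10 31 41 44 37 11 11 12 15 13 14 15]
 [13 10 21 17 23 17  9 14 13 18 -2  9  0]]
bottle [ 667. -152.  163.]
tin [395. 102.  27.]
head [510. -98.  66.]
btn [ 524. -169.   42.]
```

View pics/crop.png

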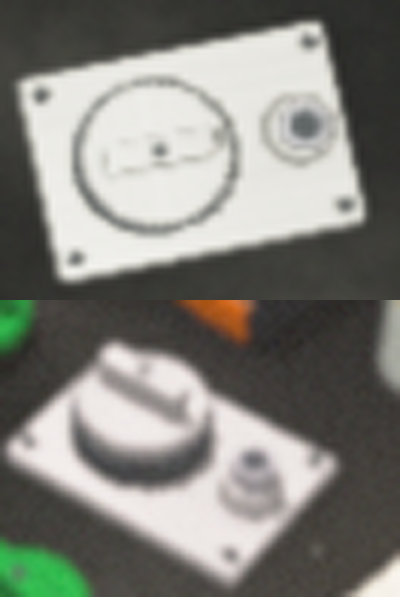

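The crop confirms it: an aluminium head in the mount plate with the bar centre dot at crop (159,150), and the button's dark cap at crop (305,125). Next I'll triangulate across the two views and check IK over the whole turn.

Run:
```python
import pickle; from h import *
from bench import bot
d=pickle.load(open("caps0.pkl","rb")); c,s=d["top"],d["scene"]
T=lambda U,V:((U+.5)*66/400-.5+262,(V+.5)*52/300-.5+165)
S=lambda U,V:((U+.5)*70/400-.5+259,(V+.5)*52/297-.5+201)
def tri(a,b):
    A=[];B=[]
    for k,(u,v) in((c,a),(s,b)):
        p=ray(k,u,v,0);q=ray(k,u,v,100);n=(q-p)/np.linalg.norm(q-p);M=np.eye(3)-np.outer(n,n);A.append(M);B.append(M@p)
    return np.linalg.solve(sum(A),sum(B))
print("head",ray(c,*T(159,150),63.5),ray(s,*S(145,68),63.5),tri(T(159,150),S(145,68)))
print("btn",ray(c,*T(305,125),40),ray(s,*S(257,160),40),tri(T(305,125),S(257,160)))
print("flange",ray(c,*T(156,155),41.5))
P=cloud(c);Q=P[160:215,255:335].reshape(-1,3)
b=Q[(Q[:,2]>57)&(Q[:,2]<75)]; print("bar depth",len(b),np.median(b,0),b.mean(0)); 
print("bar dir",cv2.fitLine(b[:,:2].astype(np.float32),cv2.DIST_L2,0,.01,.01).ravel())
G=P[225:275,395:455].reshape(-1,3);G=G[G[:,2]>40];print("box",G.min(0),G.max(0),np.median(G,0))
# plate-derived axis
for e in (102.1,-77.9):
    out=[]
    for a in range(0,101,20):
        q=bot.inverse_kinematics([508,-100,45],[np.pi,0,np.radians(e+a)]); out.append(None if q is None else np.round(q,2).tolist())
    print(e,*out,sep="\n")
```

```text
head [508.5794903  -98.00514247  63.5       ] [508.45760964 -97.98369675  63.5       ] [508.54116869 -97.97514855  63.44844183]
btn [ 523.08945969 -168.85026686   40.        ] [ 523.21559537 -169.92733213   40.        ] [ 523.45823597 -169.21367432   39.19985093]
flange [507.76038688 -98.30521938  41.5       ]
bar depth 94 [508.73434208 -98.56380831  64.33041458] [508.78797819 -98.74728084  64.43526403]
bar dir [ 1.9487289e-01 -9.8082852e-01  5.0878796e+02 -9.8747284e+01]
box [ 275.51610694 -570.38031226   40.00229427] [ 413.57461406   10.60829562 1454.76597935] [ 351.87881742 -456.76283443  128.06452367]
102.1
[-0.59, 0.29, 0.82, 2.0, -0.26, 0.96, 0.58]
[-0.59, 0.29, 0.82, 2.0, -0.26, 0.96, 0.93]
[-0.57, 0.28, 0.8, 2.0, -0.25, 0.96, 1.27]
[-0.53, 0.27, 0.75, 2.0, -0.23, 0.95, 1.6]
[-0.5, 0.27, 0.72, 2.0, -0.21, 0.95, 1.94]
[-0.5, 0.26, 0.71, 2.0, -0.21, 0.95, 2.28]
-77.9
[-0.78, 0.38, 1.07, 2.01, -0.4, 0.99, -2.44]
[-0.78, 0.38, 1.07, 2.01, -0.4, 0.99, -2.09]
[-0.78, 0.38, 1.07, 2.01, -0.4, 0.99, -1.75]
[-0.55, 0.28, 0.78, 2.0, -0.24, 0.95, -1.54]
[-0.58, 0.29, 0.82, 2.0, -0.25, 0.96, -1.17]
[-0.58, 0.28, 0.82, 2.0, -0.25, 0.96, -0.82]
```

The two views agree to about 1 mm. The head axis is at (508.5, -98.2), the button at (523.3, -169.2) and the mount yaw is about 11.9°. Pressing the button now.

```bash
cat >> h.py <<'E'
YAW=np.radians(11.9); HX,HY=508.5,-98.2; PSI=YAW+np.pi/2
def show(o,tag=""):
    print(tag,round(o["time_s"],2),np.round(o["eef_pos"],2),np.round(o["tool_rot"],4),"F",np.round(o["ft_force"],2),"M",np.round(o["moment"],3),"g",round(o["grip_width"],3),round(o["gripper_force"],1))
E
python3 - <<'E'
from h import *; from bench import bot
bot.grasp(); o=[np.pi,0,PSI]
bot.move_to([523.3,-169.2,220],o); show(bot.get_obs(),"above")
bot.servo_line([523.3,-169.2,60],v=120); show(bot.get_obs(),"60")
bot.servo_line([523.3,-169.2,44],v=30); show(bot.get_obs(),"44")
print(bot.servo_line([523.3,-169.2,26],v=10,max_force=12)); show(bot.get_obs(),"press")
bot.wait(.3); show(bot.get_obs(),"hold")
E
```

```text
above 3.77 [ 523.74 -168.06  219.94] [ 3.1415e+00 -3.0000e-04  1.7804e+00] F [-0.3  -0.38  0.4 ] M [-0.004 -0.033  0.003] g -0.004 0.0
60 5.26 [ 523.98 -169.41   60.82] [3.1401e+00 7.0000e-04 1.7785e+00] F [-0.54 -0.05 -0.48] M [-0.009  0.007  0.055] g 0.002 0.0
44 5.94 [ 523.31 -169.24   43.92] [-3.1415  0.      1.7785] F [-0.2  -0.9  -0.33] M [-0.047 -0.01   0.007] g -0.001 0.0
True
press 7.14 [ 523.37 -169.25   31.98] [-3.1414e+00 -2.0000e-04  1.7785e+00] F [-1.51  1.02  5.61] M [0.126 0.285 0.019] g 0.002 2.7
hold 7.44 [ 523.41 -169.28   32.  ] [-3.1416e+00 -1.0000e-04  1.7785e+00] F [-1.09  0.53  5.18] M [0.132 0.239 0.006] g 0.003 2.7
```

The cap reached its hard stop at z = 32.0. I'll push once more to be sure, then grasp the bar.

Run:
```python
from h import *; from bench import bot
print(bot.servo_line([523.3,-169.2,29],v=8,max_force=10)); show(bot.get_obs(),"press")
bot.servo_line([523.3,-169.2,110],v=100); bot.release()
bot.servo_line([HX,HY,110],v=120); show(bot.get_obs(),"over")
bot.wait(.2); c=bot.capture("scene")
print(bot.servo_line([HX,HY,60],v=80,max_force=15),bot.servo_line([HX,HY,45],v=30,max_force=8)); show(bot.get_obs(),"down")
bot.grasp(); bot.wait(.2); show(bot.get_obs(),"grip")
c=bot.capture("scene"); u,v=map(int,proj(c,[515,-120,40])); cv2.imwrite("pics/grip.png",cv2.resize(c["color"][v-60:v+60,u-80:u+80],(640,480),interpolation=cv2.INTER_CUBIC))
```

```text
True
press 7.69 [ 523.38 -169.25   31.99] [-3.1409e+00 -7.0000e-04  1.7784e+00] F [-1.46  0.68  5.82] M [0.113 0.291 0.033] g -0.0 2.9
over 10.17 [508.63 -98.94 110.14] [-3.1406e+00 -1.0000e-04  1.7779e+00] F [-0.01  0.54  0.39] M [0.012 0.003 0.025] g 0.999 0.0
False False
down 11.84 [508.47 -98.19  44.9 ] [-3.1401e+00 -9.0000e-04  1.7784e+00] F [ 0.29 -0.02  0.4 ] M [0.007 0.012 0.014] g 1.006 0.0
grip 12.7 [508.37 -98.23  45.12] [-3.1401e+00 -9.0000e-04  1.7784e+00] F [-1.27 -0.33  3.49] M [-0.037  0.371  0.   ] g 0.147 60.5
```

View pics/grip.png

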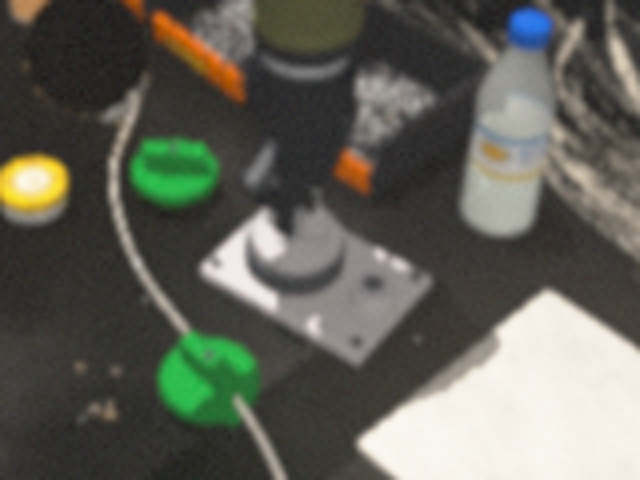

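The fingers hold the bar at a grip width of 0.147, about 12.5 mm. Now I'll turn in small, monitored steps.

```bash
cat >> h.py <<'E'
def turn(bot,a0,a1,step,lim,z):
    for a in np.arange(a0+step,a1+1e-6,step):
        bot.servo_line([HX,HY,z],[np.pi,0,PSI+np.radians(a)],v=150); o=bot.get_obs()
        yaw=np.degrees((o["tool_rot"][2]-PSI+np.pi)%(2*np.pi)-np.pi)
        print(a,round(yaw,2),round(o["time_s"],2),np.round(o["ft_force"],1),"Mz",round(o["moment"][2],3),np.round(o["eef_pos"]-[HX,HY,z],2))
        if abs(o["moment"][2])>lim: print("STOP"); return a
    return a
E
python3 - <<'E'
from h import *; from bench import bot
if turn(bot,0,6,2,.2,45)>=6: turn(bot,6,46,4,.25,45)
E
```

```text
2.0 1.96 13.0 [-1.2 -0.8  3.4] Mz 0.019 [ 0.13 -0.11  0.13]
4.0 3.93 13.25 [-0.9 -2.2  2.6] Mz 0.04 [ 0.28 -0.16  0.15]
6.0 5.92 13.5 [-1.1 -1.3  3.9] Mz 0.057 [ 0.34 -0.16  0.15]
10.0 9.86 13.75 [ 0.5 -0.6  2.7] Mz 0.004 [ 0.42 -0.06  0.18]
14.0 13.83 14.0 [ 0.8 -0.8  2.7] Mz -0.025 [ 0.4  -0.    0.17]
18.0 17.82 14.25 [ 0.9 -0.6  3. ] Mz 0.03 [0.29 0.05 0.1 ]
22.0 21.81 14.5 [ 0.9 -1.1  3.5] Mz -0.063 [0.2  0.09 0.09]
26.0 25.81 14.75 [ 0.2 -1.1  2.6] Mz 0.019 [0.08 0.08 0.03]
30.0 29.81 15.0 [ 0.1 -0.2  3.5] Mz 0.023 [0.03 0.11 0.  ]
34.0 33.81 15.25 [ 0.3 -0.9  3.8] Mz -0.012 [-0.04  0.09 -0.02]
38.0 37.81 15.5 [ 1.4 -0.   3.5] Mz -0.018 [-0.06  0.06 -0.02]
42.0 41.81 15.75 [-0.2 -0.2  3.2] Mz -0.007 [-0.04  0.02 -0.01]
46.0 45.81 16.0 [ 0.8 -0.   3.4] Mz -0.012 [-0.1  -0.   -0.04]
```

Run:
```python
from h import *; from bench import bot
if turn(bot,46,64,3,.2,45)>=64: turn(bot,64,99,.5,.17,45)
bot.wait(.3); show(bot.get_obs())
```

```text
49.0 48.83 16.25 [-0.1 -0.5  2.7] Mz 0.033 [-0.1  -0.05 -0.04]
52.0 51.84 16.5 [-0.2 -1.7  3.2] Mz -0.008 [-0.15 -0.1  -0.05]
55.0 54.85 16.75 [ 0.1 -0.6  3.6] Mz -0.034 [-0.15 -0.12 -0.04]
58.0 57.85 17.0 [-0.7 -1.4  3.2] Mz -0.04 [-0.16 -0.17 -0.05]
61.0 60.85 17.25 [-0.9 -1.8  3.9] Mz -0.001 [-0.15 -0.16 -0.04]
64.0 63.85 17.5 [ 0.1 -1.8  3.8] Mz 0.041 [-0.2  -0.2  -0.05]
64.5 64.44 17.75 [-0.4 -2.2  3.6] Mz -0.097 [-0.18 -0.2  -0.06]
65.0 64.98 18.0 [-1.2 -2.7  3.6] Mz -0.067 [-0.15 -0.17 -0.06]
65.5 65.49 18.25 [-0.6 -3.3  3.7] Mz -0.036 [-0.13 -0.2  -0.04]
66.0 66.0 18.5 [-1.3 -3.4  3.9] Mz 0.004 [-0.13 -0.16 -0.03]
66.5 66.5 18.75 [-1.5 -3.1  3.1] Mz -0.073 [-0.14 -0.17 -0.03]
67.0 67.0 19.0 [-1.8 -4.7  3.4] Mz -0.064 [-0.1  -0.17 -0.02]
67.5 67.5 19.25 [-2.2 -5.   3.9] Mz -0.091 [-0.15 -0.17 -0.05]
68.0 68.0 19.5 [-2.4 -4.7  4. ] Mz -0.063 [-0.14 -0.17 -0.04]
68.5 68.5 19.75 [-1.8 -4.7  4.9] Mz -0.05 [-0.11 -0.16 -0.03]
69.0 68.99 20.0 [-2.1 -4.   3.7] Mz -0.111 [-0.13 -0.15 -0.04]
69.5 69.5 20.25 [-2.3 -3.8  2.7] Mz -0.055 [-0.14 -0.18 -0.05]
70.0 70.0 20.5 [-3.2 -4.7  4.4] 
[... 1484 characters left out ...]
82.0 81.98 26.5 [-2.3 -5.3  3.5] Mz -0.08 [-0.23 -0.41 -0.06]
82.5 82.48 26.75 [-2.6 -4.9  4.1] Mz -0.072 [-0.26 -0.4  -0.06]
83.0 82.99 27.0 [-2.4 -5.2  3.5] Mz -0.085 [-0.19 -0.37 -0.03]
83.5 83.49 27.25 [-1.7 -5.4  4. ] Mz -0.104 [-0.23 -0.39 -0.05]
84.0 83.98 27.5 [-2.6 -5.   3.7] Mz -0.094 [-0.21 -0.38 -0.04]
84.5 84.49 27.75 [-2.7 -5.3  3.7] Mz -0.097 [-0.24 -0.39 -0.06]
85.0 84.98 28.0 [-1.6 -5.4  3.2] Mz -0.055 [-0.24 -0.42 -0.06]
85.5 85.48 28.25 [-2.3 -4.6  3. ] Mz -0.13 [-0.24 -0.41 -0.06]
86.0 85.96 28.5 [-2.5 -4.4  4. ] Mz -0.174 [-0.24 -0.45 -0.07]
STOP
 28.8 [508.28 -98.65  44.97] [-3.1413e+00 -4.0000e-04 -3.0044e+00] F [-1.73 -4.86  3.36] M [-1.108  0.583 -0.181] g 0.146 60.7
```

The moment is rising at 86° (−0.18 against about −0.08 of drag). I'll confirm with averaged readings over finer steps.

Run:
```python
from h import *; from bench import bot
def avg():
    m=[]
    for _ in range(8): m.append(bot.get_obs()["moment"][2]); bot.wait(.03)
    return np.mean(m)
m=avg(); print(86,m)
for a in np.arange(86.3,90,.3):
    if abs(m)>.28: break
    bot.servo_line([HX,HY,45],[np.pi,0,PSI+np.radians(a)]); m=avg(); print(round(a,1),round(m,3),round(np.degrees(bot.get_obs()["tool_rot"][2]-PSI)%360,2))
```

```text
86 -0.16799390731614
86.3 -0.219 86.25
86.6 -0.274 86.54
86.9 -0.334 86.82
```

The stop is clear, with a steady ramp starting from about 85.7°. I'll back off slightly and lift straight up.

Run:
```python
from h import *; from bench import bot
bot.servo_line([HX,HY,45],[np.pi,0,PSI+np.radians(85.3)]); bot.wait(.2); show(bot.get_obs(),"back")
r=bot.servo_line([HX,HY,51],v=15,max_force=12); show(bot.get_obs(),f"lift {r}")
if not r:
    r=bot.servo_line([HX,HY,70],v=30,max_force=12); show(bot.get_obs(),f"lift {r}")
if not r:
    bot.servo_line([HX,HY,120],v=80); bot.wait(.2);show(bot.get_obs(),"up")
    c=bot.capture("scene"); u,v=map(int,proj(c,[515,-150,60])); cv2.imwrite("pics/lift.png",cv2.resize(c["color"][v-75:v+75,u-100:u+100],(640,480),interpolation=cv2.INTER_CUBIC))
```

```text
back 31.07 [508.13 -98.4   44.92] [-3.1415e+00 -8.0000e-04 -3.0160e+00] F [-2.89 -4.71  3.01] M [-1.126  0.627 -0.005] g 0.145 60.7
lift False 31.62 [508.   -98.17  50.52] [ 3.1414e+00 -1.0000e-03 -3.0159e+00] F [-1.69 -4.07 -4.89] M [-1.243  0.233 -0.059] g 0.146 59.6
lift False 32.4 [508.5  -97.84  70.03] [ 3.1413e+00  1.0000e-04 -3.0156e+00] F [ 0.76  1.06 -2.29] M [-0.014 -0.031 -0.003] g 0.147 59.8
up 33.38 [508.02 -98.13 119.31] [ 3.1412e+00 -1.3000e-03 -3.0160e+00] F [ 0.08 -0.02 -2.91] M [ 0.012 -0.001 -0.037] g 0.145 59.8
```

View pics/lift.png

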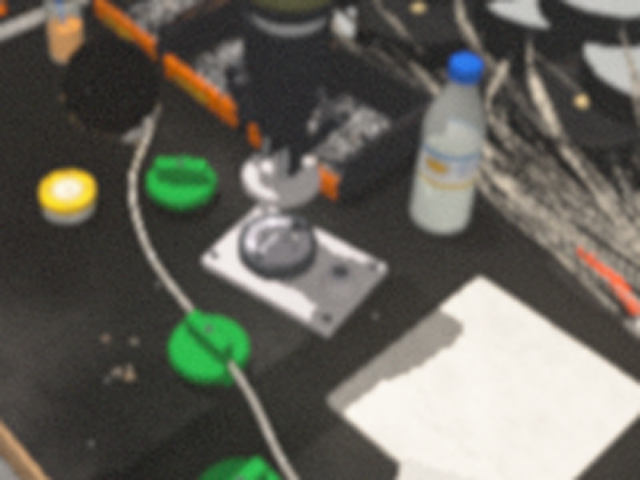

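The head is clear of the mount, with the empty socket visible and the load about 2.9 N. Moving to the board and setting it down.

Run:
```python
from h import *; from bench import bot
X,Y=537,-338
bot.servo_line([X,Y,120],v=120); bot.servo_line([X,Y,50],v=80); bot.wait(.2); show(bot.get_obs(),"over")
r=bot.servo_line([X,Y,41],v=15); r=bot.servo_line([X,Y,35],v=6,max_force=4); show(bot.get_obs(),f"contact {r}")
bot.wait(.2); bot.release(); bot.wait(.2); show(bot.get_obs(),"open")
bot.servo_line([X,Y,80],v=40); bot.servo_line([X,Y,200],v=120); 
bot.servo_line([X-40,Y+200,260],v=150); bot.wait(.3); show(bot.get_obs(),"clear")
c=bot.capture("top"); u,v=map(int,proj(c,[530,-260,10])); t=cv2.resize(c["color"][v-45:v+45,u-60:u+60],(400,300),interpolation=cv2.INTER_CUBIC)
s=bot.capture("scene"); u,v=map(int,proj(s,[530,-260,10])); t2=cv2.resize(s["color"][v-60:v+60,u-80:u+80],(400,300),interpolation=cv2.INTER_CUBIC)
cv2.imwrite("pics/end.png",np.vstack([t,t2]))
P=cloud(c); Q=P.reshape(-1,3); Q=Q[(abs(Q[:,0]-X)<50)&(abs(Q[:,1]-Y)<50)]
b=Q[Q[:,2]>48]; f=Q[(Q[:,2]>27)&(Q[:,2]<40)]; print("bar",len(b),np.median(b,0),"flange",len(f),np.median(f,0))
```

```text
over 36.81 [ 537.39 -338.22   50.7 ] [-3.1409e+00  1.0000e-03 -3.0159e+00] F [ 0.56  0.55 -2.09] M [-0.012  0.029  0.047] g 0.152 59.8
contact True 38.23 [ 536.98 -338.06   37.28] [ 3.1416e+00 -1.0000e-04 -3.0159e+00] F [-0.28 -0.3   4.64] M [0.023 0.058 0.019] g 0.149 60.6
open 39.33 [ 535.76 -337.33   35.66] [ 3.1398e+00 -2.6000e-03 -3.0160e+00] F [ 0.35 -0.3   0.39] M [-0.039 -0.018 -0.008] g 0.998 0.0
clear 43.61 [ 496.97 -138.3   259.79] [ 3.1397e+00 -2.9000e-03 -3.0164e+00] F [-0.06 -0.03 -0.25] M [-0.022  0.003 -0.006] g 1.006 0.0
bar 97 [ 537.50431143 -337.31245668   55.07055694] flange 205 [ 533.9241125  -354.10094734   33.49926135]
```

View pics/end.png

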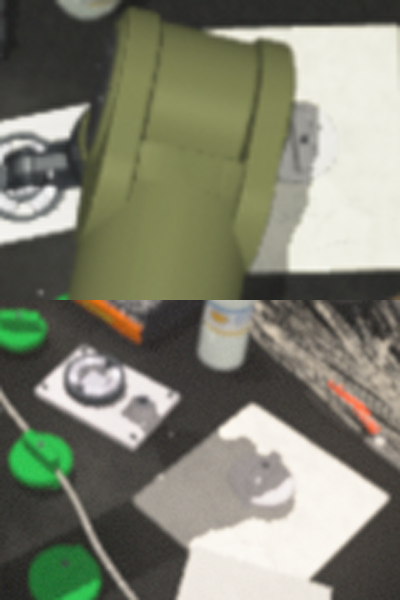

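The head stands upright on the board, with its bar top at z ≈ 55 at (537,-338), near the board's centre. Nothing is touching it.

```bash
python3 -c "
from bench import bot
print(bot.finish_job())"
```

```text
the job is handed in; nothing more can be done
None
```

I pressed the button to its stop, turned the head about 86° to its stop, lifted it off and stood it upright near the middle of the board; the job was handed in after about 44 s of robot time.

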